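# Close the casting frame on the marble slab

## Task

Take the steel closing bar with the blue grip off its slanted rest and lay it flat on the marble, flush against both open ends of the three-sided steel frame, with the bar's ends level with the frame's outer sides, and let go of it. Then stand the round brass weight upright on the marble, touching the middle of the bar's outer side, so that the bar cannot creep. Leave the bowl, bottle and tub where they are.

Things in the scene. Friction and masses are not known exactly. Their poses are not given: they have to be found in the camera images.
- slab: White marble slab, 260 x 270 mm and 15 mm thick, fixed to the bench, carrying a fixed three-sided frame of steel bars (22 mm wide, 16 mm high above the marble, outer size 200 mm along x by 150 mm along y). Origin on the underside, below the middle of the frame's open side. The frame covers y from -150 to 0 mm and x from -100 to +100 mm; the open side faces +y; the slab reaches from y = -170 to +100 mm and x = -130 to +130 mm. z is up.
- mouth (a point): Point on the marble's top surface, in the middle of the frame's open side; axes as the slab's. The end faces of the two side bars (each 22 mm wide, 16 mm high, centred at x = -89 and +89 mm) lie in its plane y = 0; the clear marble is at y from 0 to 100 mm.
- bar: Closing bar: straight steel bar 200 mm (x) x 30 mm (y) x 10 mm (z), 0.4 to 0.6 kg, with an upright blue grip plate on top in the middle, 70 mm (x) x 12 mm (y), from 10 to 50 mm above the underside. Both long sides are alike, either may face the frame. Origin at the middle of the underside, z towards the grip. It starts lying on the rest's 30 degree slope, with x pointing up the slope.
- rest: Dark steel slanted rest, fixed, 210 x 48 mm ramp rising at 30 degrees from its low end (-x, towards the robot) to its high end (+x). Origin on the bench below the middle; the ramp's top surface is 82.5 mm above the bench over the origin, about 30 mm at the low end and 135 mm at the high end. A lip at the low end stands 10 mm and rims along both sides stand 6 mm above the ramp surface; the bar lies loosely between the rims (42 mm apart). x points to the high end.
- seat (a point): Point on the rest's ramp surface under the middle of the stored bar; axes as the rest's (z vertical).
- weight: Round brass-coloured weight, upright cylinder, 48 mm diameter, 55 mm high, 0.5 to 0.85 kg; starts standing on the bench. Origin at the centre of its underside, z up.
- bowl: Bystander: wooden bowl, 120 mm wide, 65 mm high, origin at centre of its underside.
- bottle: Bystander: green oil bottle with steel cap, 60 mm wide, 170 mm high, origin at centre of its underside.
- tub: Bystander: white tub with blue lid, 90 mm wide, 110 mm high, origin at centre of its underside.
There are look-alikes about, which are no part of the job. Several things have the shape of the weight; the one meant has the colours described above. Of the things like the bar, leave any that is red; of the rest the smaller one is meant.

How it is judged:
On the way, in this order (a step that is already met when the one before it is completed fails the run):
1. the bar is lifted clear of the slanted rest (distance between bar and seat above 0.06 m and contact force between bar and rest below 0.1 N), for 0.2 s.
2. the bar lies flat on the marble, flush against both frame ends (gap at its middle under 2.5 mm, parallel within 0.014 rad), its ends level with the frame's sides within 8 mm, and is released (y of bar in the frame of mouth between 0.012 and 0.0175 m and x of bar in the frame of mouth between -0.008 and 0.008 m and z of bar in the frame of mouth between -0.003 and 0.003 m and angle between the x axis of bar and the x axis of mouth, either way round below 0.014 rad and angle between bar's own z axis and vertical below 0.04 rad and contact force between bar and the fingers below 0.2 N and linear speed of bar below 0.02 m/s), for 0.2 s.
At the end, for the whole second after the job is handed in: Bar flat on the marble, gap to the frame ends under 2.5 mm at its middle, parallel within 0.014 rad, ends level within 8 mm; weight upright on the marble, centre 50 to 57.5 mm out from the mouth plane, within 25 mm of its middle; all at rest; bystanders moved under 30 mm (y of bar in the frame of mouth between 0.012 and 0.0175 m and x of bar in the frame of mouth between -0.008 and 0.008 m and z of bar in the frame of mouth between -0.003 and 0.003 m and angle between the x axis of bar and the x axis of mouth, either way round below 0.014 rad and angle between bar's own z axis and vertical below 0.04 rad and y of weight in the frame of mouth between 0.05 and 0.0575 m and x of weight in the frame of mouth between -0.025 and 0.025 m and z of weight in the frame of mouth between -0.003 and 0.003 m and angle between weight's own z axis and vertical below 0.05 rad and linear speed of each of weight, bar below 0.01 m/s and distance of each of bowl, bottle, tub from where it was at the start of the episode below 0.03 m); the robot touches nothing.
It fails at once if the weight is knocked over (angle between weight's own z axis and vertical above 0.7 rad).
It fails at once if the bowl is shoved more than 30 mm or knocked over (distance of bowl from where it was at the start of the episode above 0.03 m or angle between bowl's own z axis and vertical above 0.35 rad).
It fails at once if the bottle is shoved more than 30 mm or knocked over (distance of bottle from where it was at the start of the episode above 0.03 m or angle between bottle's own z axis and vertical above 0.35 rad).
It fails at once if the tub is shoved more than 30 mm or knocked over (distance of tub from where it was at the start of the episode above 0.03 m or angle between tub's own z axis and vertical above 0.35 rad).
It also fails if it takes over 51 s, if anything falls off the work surface, if the arm or the gripper's body presses on something with over 40 N, if the wrist force passes 120 N, or if a joint passes its speed limit or range.

## Robot

A 7-joint arm with a two-finger parallel gripper is mounted at the origin on the work surface. World frame = base frame: x ahead of the robot, y to its left, z up, the work surface at z = 0. Lengths are in m, angles in rad, forces in N, time in s.
With the tool pointing down it reaches from about 0.425 to 0.95 m from the base axis. Payload 4.7 kg.
Tool frame: the origin (TCP) lies between the finger pads; the fingertips stand 25 mm ahead of it and the grasp point (between the pads) lies 6 mm ahead of it; z points along the fingers, y is the line along which they close (so a half turn about z gives the same grasp; the last joint's range is limited). The gripper opens to 85 mm and grips with 20 to 120 N. Pads are 22 mm wide; open, the fingers measure 114 mm over their backs; the gripper's body (76 mm by 85 mm) begins 54 mm behind the grasp point. The pads swing forward as they close: fully open they stand 13 mm farther back than shut.
Start: joints at [-1.144, 0.469, -0.049, 1.532, 0.024, 1.141, -0.082], TCP at [0.297, 0.606, 0.256] pointing down, gripper open.
Joint ranges: [-2.59, 2.59], [-0.33, 1.99], [-1.39, 1.29], [0.1, 2.45], [-1.04, 4.18], [0.21, 1.99], [-2.66, 2.66]. Speed limits (rad/s): [2.57, 2.57, 3.14, 3.14, 3.14, 3.14, 3.14].

## Interface

Orientations are given as a 3x3 rotation matrix whose columns are the frame's x, y, z axes.
In Python, from rig import * gives the robot as it stands. Calls block until the motion is done:
- movep(position, orientation): joint-space move of the TCP to a pose.
- move_l(position, attitude=None, feed=0.15, until_force=None): straight line of the TCP; attitude=None keeps the orientation; feed is the mean speed in m/s. With until_force (N) it stops when the force on the tool has changed by that much, and returns True; else False.
- move_joints(angles): joint-space move.
- command_gripper(opening, newtons=None): finger opening in m; newtons is the grip in N (None keeps the last); returns when the fingers have stopped.
- sleep(seconds).
- inverse_kinematics(position, orientation): joint angles nearest the present ones, or None.
- sense(): the state.
- camera(name): name is "scene" or "top"; returns (picture, depth): 384x512x3 uint8, red, green, blue; 384x512 float32, m along the optical axis (not along the pixel's ray), 0 where there is no reading.
- camera_params(name): a dict with "K" (3x3 intrinsics, pixels), "position" and "rotation" of the camera in the world. Camera axes: x right, y down, z forward; pixel columns grow to the right and rows downward; lengths in m; the calibration is good to about 2 mm. A picture is of the moment at which its call begins. camera_params takes no time and is no camera call.
A pose or a line that the arm cannot do raises Unreachable and nothing moves.
- finish_job(): hands the job in; it is judged then, once.
The state is a dict: "time_s": time; "joint_pos": joint angles; "qd": joint speeds; "joint_efforts": joint torques, N m; "position": TCP position; "tcp_rot": TCP orientation; "wrist_force": force on the tool from outside, world axes, zero at the start; "ft_torque": the same for the moment, N m; "finger_gap": finger opening in m; "gripper_force": force on a finger pad.
Only numpy, scipy, OpenCV 4.12 (cv2) and the standard library are available. Lean on these libraries where they do the work, as an engineer would, in place of code of your own. Each camera call takes 0.05 s, during which the arm holds its last target. There are 200 camera calls.

## Working session

There is one attempt and no reset: what is moved stays moved. The work goes in short steps, each a Python script; the robot and the scene stay as the last script left them, time stands still between calls to the robot, and variables do not carry over. Pictures are saved under pics/ and viewed, at most 10 in all, crops included, and the job is handed in when it is done.

```bash
ls; mkdir -p pics
python3 - <<'E'
from rig import *
import cv2,numpy as np
ims=[]
for n in("scene","top"):
    p,d=camera(n); c=camera_params(n); np.savez(f"{n}.npz",p=p,d=d,**c)
    cv2.imwrite(f"pics/{n}.png",cv2.resize(p[...,::-1],(800,600)))
    print(n,c,(d>0).mean())
print(sense())
E
```

```text
pics
scene {'K': array([[431.59050895,   0.        , 259.0568663 ],
       [  0.        , 431.59050895, 189.63797554],
       [  0.        ,   0.        ,   1.        ]]), 'position': array([ 1.63561185, -0.01694706,  0.92142973]), 'rotation': array([[ 0.06724543,  0.58374866, -0.80914495],
       [ 0.9977151 , -0.04464984,  0.05070476],
       [-0.00652936, -0.8107058 , -0.58541735]])} 0.9960428873697916
top {'K': array([[424.92068   ,   0.        , 252.26707145],
       [  0.        , 424.92068   , 192.89394427],
       [  0.        ,   0.        ,   1.        ]]), 'position': array([0.37964062, 0.06536826, 1.47693549]), 'rotation': array([[-1.72878908e-03, -9.94545586e-01,  1.04288491e-01],
       [-9.99998468e-01,  1.69067354e-03, -4.53880637e-04],
       [ 2.75087192e-04, -1.04289116e-01, -9.94546985e-01]])} 0.9956003824869791
{'time_s': 0.1, 'joint_pos': array([-1.14391536,  0.46937171, -0.04860556,  1.5335542 ,  0.02410433,
        1.14100633, -0.08230913]), 'qd': array([ 0.00103994, -0.0018793 , -0.00203776, -0.00439251, -0.00048762,
       -0.00031259,  0.00211619]), 'joint_efforts': array([ 4.36929076e-04, -5.11512208e+01, -4.69108089e-02, -2.38391376e+01,
        1.07761633e-02,  4.34886577e-03, -9.47012154e-06]), 'position': array([0.29688337, 0.60567847, 0.25536757]), 'tcp_rot': array([[-8.97931089e-01,  4.40135484e-01, -7.17824195e-04],
       [ 4.40136065e-01,  8.97929665e-01, -1.60021420e-03],
       [-5.97554102e-05, -1.75282239e-03, -9.99998462e-01]]), 'wrist_force': array([-0.54591923,  0.28527914, -0.34603713]), 'ft_torque': array([-0.04270459,  0.00605813,  0.03187622]), 'gripper_force': 0.0, 'finger_gap': 0.08555842342294331}
```

View pics/top.png

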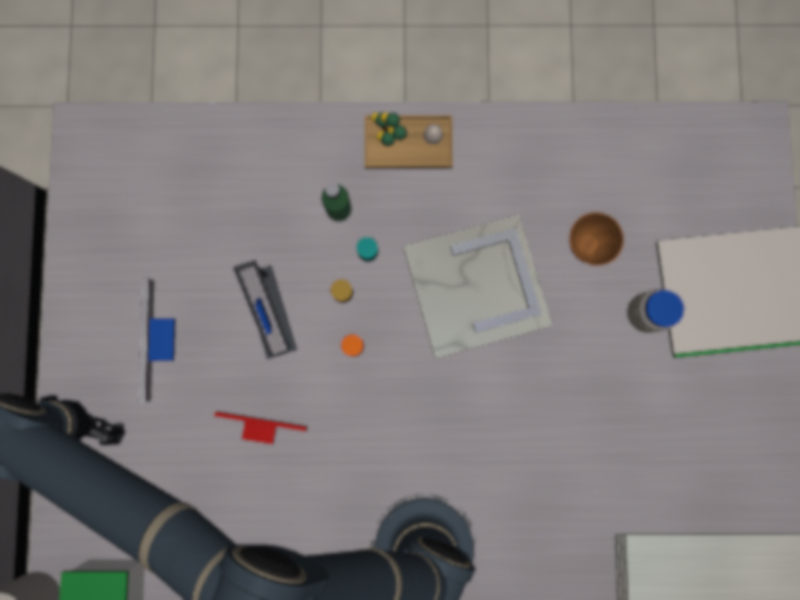

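View pics/scene.png

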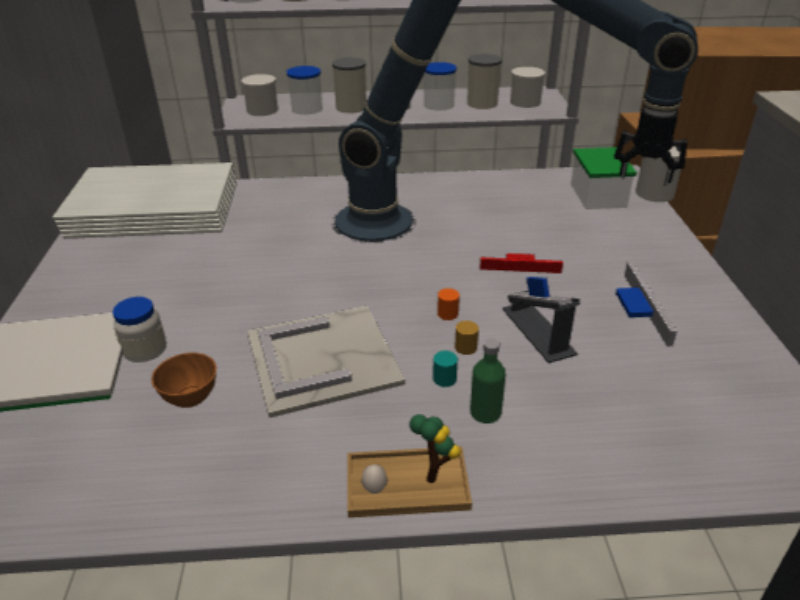

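Top view (800x600): slab centred at (478,285) with its open side facing left (+y), rest with the blue grip at (265,310), brass weight at (342,291). Teal and orange look-alikes, a red bar and a bigger blue bar lie nearby. Next I measure with depth and colour.

```bash
cat > h.py <<'E'
import numpy as np,cv2
def load(n): return dict(np.load(f"{n}.npz"))
def cloud(c):
    v,u=np.mgrid[:384,:512]; K=c["K"]; d=c["d"]
    P=np.stack([(u-K[0,2])/K[0,0]*d,(v-K[1,2])/K[1,1]*d,d],-1)
    return P@c["rotation"].T+c["position"]
def plane(c,uv,z):
    uv=np.atleast_2d(uv).astype(float);K=c["K"]
    r=np.c_[(uv[:,0]-K[0,2])/K[0,0],(uv[:,1]-K[1,2])/K[1,1],np.ones(len(uv))]@c["rotation"].T
    return (c["position"]+r*((z-c["position"][2])/r[:,2])[:,None])[:,:2]
E
python3 - <<'E'
from h import *
ims=[]
for n,r in(("top",(130,260,140,360)),("scene",(150,280,150,390))):
    c=load(n);P=cloud(c);a,b,l,m=r
    im=cv2.resize(c["p"][a:b,l:m,::-1],None,fx=3.3,fy=3.3,interpolation=cv2.INTER_CUBIC)
    cv2.imwrite(f"pics/{n}_c.png",im)
    hsv=cv2.cvtColor(c["p"],cv2.COLOR_RGB2HSV)
    s=1.5625
    pts={"slab":(478,300),"bench":(400,400),"frame":(525,260),"brass":(342,291),"grip":(262,315)} if n=="top" else {"slab":(340,340),"bench":(430,250),"frame":(270,370),"brass":(466,340),"grip":(538,287)}
    for k,(u,v) in pts.items():
        u=int(u/s);v=int(v/s);print(n,k,c["p"][v,u],hsv[v,u],P[v,u].round(4))
E
```

```text
top slab [158 158 151] [ 30  11 158] [ 0.536  -0.1181  0.0126]
top bench [142 136 139] [165  11 142] [0.3162 0.0522 0.0014]
top frame [151 151 149] [ 30   3 151] [ 0.6234 -0.2232  0.0342]
top brass [148 121  57] [ 21 157 148] [0.552  0.18   0.0571]
top grip [ 28  62 125] [110 198 125] [0.4954 0.3359 0.1303]
scene slab [161 153 138] [ 20  36 161] [ 0.5295 -0.087   0.0178]
scene bench [147 140 139] [  4  14 147] [0.1667 0.1403 0.002 ]
scene frame [148 142 142] [  0  10 148] [ 0.6313 -0.2222  0.0345]
scene brass [61 45 18] [ 19 180  61] [0.5802 0.173  0.0433]
scene grip [ 5 19 51] [111 230  51] [0.5049 0.3311 0.1148]
```

View pics/top_c.png

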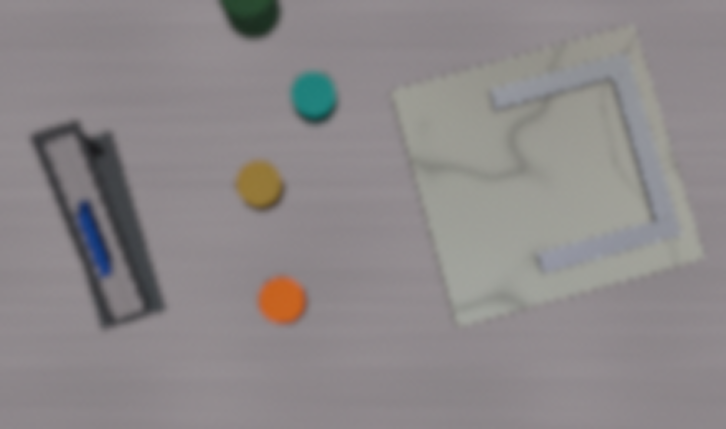

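View pics/scene_c.png

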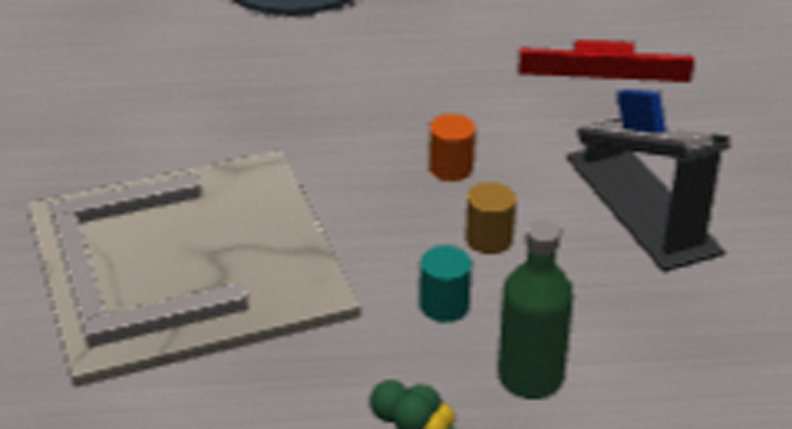

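The crops show the ramp's high end at top left (55,130) and its low end near (120,320). The frame's end faces are at about (495,97) and (540,262), and the brass weight is clear of its neighbours. Now the precise fits.

```bash
cat > m.py <<'E'
from h import *
def big(m):
    n,l,s,_=cv2.connectedComponentsWithStats(m.astype(np.uint8),connectivity=8)
    return l==1+np.argmax(s[1:,4])
c=load("top");P=cloud(c);p=c["p"].astype(int)
S=4
up=cv2.resize(c["p"],None,fx=S,fy=S,interpolation=cv2.INTER_CUBIC).astype(int)
def upuv(q): return (q+.5)/S-.5
roi=np.zeros(up.shape[:2],bool);roi[135*S:232*S,250*S:360*S]=1
# yellowness: bench<0, marble>0
rb=up[...,1]-up[...,2]; 
# marble+frame outline: rays on z=.015
m=big((rb>2)&roi); cs,_=cv2.findContours(m.astype(np.uint8),cv2.RETR_EXTERNAL,cv2.CHAIN_APPROX_NONE)
q=max(cs,key=cv2.contourArea)[:,0]
w=plane(c,upuv(q),.015)
r=cv2.minAreaRect((w*1000).astype(np.float32)); print("slab rect mm",r)
hull=w
# refine: fit line per side
(cx,cy),_,_=r
def refine(w,yaw,o,hx,hy0,hy1):
    out={}
    for _ in range(3):
        X=np.array([np.cos(yaw),np.sin(yaw)]);Y=np.array([-X[1],X[0]])
        a=(w-o)@X;b=(w-o)@Y;yaws=[];off={}
        for k,t,s,lo,hi,tg in(("x-",a,b,hy0,hy1,-hx),("x+",a,b,hy0,hy1,hx),("y-",b,a,-hx,hx,hy0),("y+",b,a,-hx,hx,hy1)):
            g=(abs(t-tg)<.012)&(s>lo+.02)&(s<hi-.02)
            for i in range(4):
                f=np.polyfit(s[g],t[g],1);res=abs(t-np.polyval(f,s));g=(abs(t-tg)<.012)&(s>lo+.02)&(s<hi-.02)&(res<.003)
            mid=(lo+hi)/2;off[k]=(np.polyval(f,mid)-tg)*1000
            yaws.append(-f[0] if k[0]=="x" else f[0])
        o=o+X*(off["x-"]+off["x+"])/2000+Y*(off["y-"]+off["y+"])/2000;yaw+=np.mean(yaws)
    print("offs",off,"yaws",np.round(yaws,4));return o,yaw
yaw=np.radians(15.);X=np.array([np.cos(yaw),np.sin(yaw)]);Y=np.array([-X[1],X[0]])
o=np.array([cx,cy])/1000+Y*.035
o,yaw=refine(w,yaw,o,.13,-.17,.10);print("mouth from slab",o,yaw,np.degrees(yaw))
# frame end check: frame bluish pixels inside slab, z=.031
mf=big((rb<0)&roi&(cv2.erode(cv2.fillPoly(np.zeros(up.shape[:2],np.uint8),[cv2.convexHull(q.reshape(-1,1,2))],1),np.ones((25,25)))>0))
v,u=np.nonzero(mf);f=plane(c,upuv(np.c_[u,v]),.031)
X=np.array([np.cos(yaw),np.sin(yaw)]);Y=np.array([-X[1],X[0]]);fa=np.c_[(f-o)@X,(f-o)@Y]
print("frame x,y 0.5/99.5%",np.percentile(fa,[.5,99.5],axis=0))
for sg in(-1,1):
    g=abs(fa[:,0]-sg*.089)<.006;print("end",sg,np.percentile(fa[g,1],[99,99.8]))
    g=(fa[:,1]<-.03)&(fa[:,1]>-.12)&(fa[:,0]*sg>.05);print(" side x",np.percentile(fa[g,0],[1,50,99]))
for n in("top","scene"):
    c=load(n);P=cloud(c);hsv=cv2.cvtColor(c["p"],cv2.COLOR_RGB2HSV).astype(int)
    near=lambda a,b,R:np.hypot(P[...,0]-a,P[...,1]-b)<R
    b=(abs(hsv[...,0]-20)<6)&(hsv[...,1]>110)&near(.56,.178,.045)
    t=b&(P[...,2]>.05)if n=="scene" else b
    if n=="scene": t=b&(hsv[...,2]>85)
    u=np.argwhere(t)[:,::-1];print(n,"brass",len(u),plane(c,u,.055).mean(0),np.ptp(plane(c,u,.055),axis=0))
    g=(abs(hsv[...,0]-110)<10)&(hsv[...,1]>130)&near(.49,.33,.09)
    Q=P[g];print(n,"grip n",g.sum(),Q.mean(0),Q.min(0),Q.max(0))
    e=np.linalg.svd(Q-Q.mean(0))[2];print(e.round(3))
    uv=np.argwhere(g)[:,::-1].astype(np.float32);print(" grip box px",cv2.boxPoints(cv2.minAreaRect(uv)).round(1).tolist())
    for h in(.031,.09,):pass
E
python3 m.py
```

```text
slab rect mm ((569.6372680664062, -118.87945556640625), (261.2798156738281, 271.6788635253906), 15.300052642822266)
offs {'x-': np.float64(1.0035989528019984), 'x+': np.float64(-1.0015777017527983), 'y-': np.float64(0.67402742097325), 'y+': np.float64(-0.677124903985804)} yaws [-0.0044 -0.0002  0.0029  0.0017]
mouth from slab [ 0.56025196 -0.08501251] 0.2683271233731885 15.374011698169845
frame x,y 0.5/99.5% [[-0.09996439 -0.14923531]
 [ 0.09924706 -0.00062664]]
end -1 [-0.00024309  0.00101347]
 side x [-0.10013291 -0.08884978 -0.0775853 ]
end 1 [-0.00101402  0.00017963]
 side x [0.0775536  0.0884078  0.09945791]
top brass 138 [0.55354267 0.17949623] [0.04415874 0.04055177]
top grip n 76 [0.49183957 0.33327151 0.12635125] [0.4615691  0.32220718 0.10336357] [0.52457728 0.34449232 0.14511434]
[[-0.837 -0.247 -0.489]
 [-0.312 -0.519  0.796]
 [-0.45   0.818  0.357]]
 grip box px [[162.39999389648438, 193.0], [165.89999389648438, 191.6999969482422], [173.6999969482422, 211.3000030517578], [170.3000030517578, 212.6999969482422]]
scene brass 105 [0.55594705 0.1777362 ] [0.04262866 0.04390136]
scene grip n 141 [0.50229311 0.3318714  0.11172681] [0.46678735 0.31995224 0.07816964] [0.53592069 0.34698118 0.1416721 ]
[[ 0.813  0.273  0.515]
 [-0.49  -0.158  0.857]
 [-0.316  0.949 -0.005]]
 grip box px [[338.0, 177.0], [350.0, 177.0], [350.0, 189.0], [338.0, 189.0]]
```

```bash
cat > g.py <<'E'
from h import *
A=[];G=[]
for n in("top","scene"):
    c=load(n);P=cloud(c);hsv=cv2.cvtColor(c["p"],cv2.COLOR_RGB2HSV).astype(int)
    near=np.hypot(P[...,0]-.49,P[...,1]-.33)<.16
    b=(abs(hsv[...,0]-110)<10)&(hsv[...,1]>130)
    g=b&near&(np.hypot(P[...,0]-.49,P[...,1]-.33)<.09);G.append(P[g])
    if n=="top": A=P[near&~b&(P[...,2]>.022)]
for deg in(15,16.5,18,19.5,21):
    y=np.radians(deg);R=np.c_[[np.cos(y)*.866,np.sin(y)*.866,.5],[-np.sin(y),np.cos(y),0],[-.5*np.cos(y),-.5*np.sin(y),.866]]
    q=(A-[.49,.33,.0825])@R
    k=abs(q[:,2]-np.median(q[:,2]))<.02;q=q[k]
    e=[]
    for lo in np.arange(-.09,.09,.03):
        s=q[(q[:,0]>lo)&(q[:,0]<lo+.03),1];e.append(np.r_[np.percentile(s,[3,97])*1000,len(s)])
    print(deg,np.round(e,1).tolist())
    for Q in G:
        z=(Q-[.49,.33,.0825])@R;print("   grip",np.percentile(z,[2,50,98],axis=0).round(4).tolist())
    print("   ramp med n",np.median(q[:,2]), "x",np.percentile(q[:,0],[1,99]))
E
python3 g.py
```

```text
15 [[-20.3, 25.4, 113.0], [-19.5, 26.5, 119.0], [-150.6, 28.5, 88.0], [-16.8, 29.6, 85.0], [-15.6, 30.2, 113.0], [-14.6, 31.4, 135.0]]
   grip [[-0.0107, -0.0029, 0.0285], [0.0254, 0.0026, 0.0372], [0.0544, 0.009, 0.0422]]
   grip [[-0.0134, -0.0048, 0.0011], [0.0276, -0.0018, 0.0188], [0.0555, 0.0054, 0.0375]]
   ramp med n -0.005391714046981893 x [-0.08492243  0.12791087]
16.5 [[-18.6, 27.2, 112.0], [-18.6, 27.1, 120.0], [-150.7, 28.8, 89.0], [-17.2, 29.0, 83.0], [-16.9, 29.5, 113.0], [-16.7, 29.7, 136.0]]
   grip [[-0.0106, -0.0026, 0.0285], [0.0255, 0.0023, 0.0372], [0.0544, 0.0087, 0.0422]]
   grip [[-0.0135, -0.0052, 0.0012], [0.0276, -0.002, 0.0189], [0.0556, 0.0045, 0.0375]]
   ramp med n -0.005444296616583153 x [-0.08482491  0.12818465]
18 [[-17.0, 28.8, 109.0], [-17.9, 27.7, 122.0], [-155.7, 28.8, 97.0], [-17.9, 28.6, 83.0], [-18.1, 28.6, 113.0], [-18.6, 28.0, 134.0]]
   grip [[-0.0105, -0.0028, 0.0285], [0.0256, 0.0023, 0.0372], [0.0545, 0.0084, 0.0422]]
   grip [[-0.0135, -0.0054, 0.0012], [0.0276, -0.0022, 0.0189], [0.0556, 0.0038, 0.0375]]
   ramp med n -0.005556111312301205 x [-0.08455568  0.12856955]
19.5 [[-15.6, 30.2, 111.0], [-16.8, 28.5, 120.0], [-157.5, 28.7, 101.0], [-18.4, 28.1, 85.0], [-19.3, 27.5, 112.0], [-20.4, 26.2, 134.0]]
   grip [[-0.0104, -0.0032, 0.0286], [0.0257, 0.0026, 0.0371], [0.0545, 0.0085, 0.0422]]
   grip [[-0.0135, -0.0058, 0.0013], [0.0275, -0.0025, 0.0189], [0.0555, 0.0032, 0.0376]]
   ramp med n -0.00562955604219906 x [-0.08452058  0.12852287]
21 [[-13.9, 31.6, 111.0], [-16.0, 29.5, 120.0], [-157.9, 28.8, 106.0], [-18.9, 27.6, 81.0], [-20.6, 26.2, 114.0], [-22.3, 24.1, 136.0]]
   grip [[-0.0103, -0.0035, 0.0286], [0.0257, 0.0026, 0.0371], [0.0545, 0.0087, 0.0423]]
   grip [[-0.0135, -0.0063, 0.0013], [0.0275, -0.0027, 0.019], [0.0555, 0.0025, 0.0376]]
   ramp med n -0.005650058752531104 x [-0.08440812  0.12832121]
```

```bash
cat >> h.py <<'E'
MO=np.array([.5603,-.0850,.015]);MY=.2683
def Rz(a):return np.array([[np.cos(a),-np.sin(a),0],[np.sin(a),np.cos(a),0],[0,0,1.]])
RM=Rz(MY)
def mouth(x,y,z):return MO+RM@np.array([x,y,z])
DOWN=RM@np.diag([-1.,1,-1])     # tool y = mouth y, tool z down
a=np.radians(17.6);q=np.radians(30)
RB=Rz(a)@np.array([[np.cos(q),0,-np.sin(q)],[0,1,0],[np.sin(q),0,np.cos(q)]]) # bar axes
BO=np.array([.49,.33,.0825])+RB@np.array([.021,.002,-.009])
TB=RB@np.diag([-1.,1,-1])
def st(s):return s["time_s"],s["position"].round(4),s["finger_gap"].round(4),s["wrist_force"].round(1),s["joint_pos"].round(2)
E
python3 - <<'E'
from rig import *
from h import *
B=lambda n:BO+RB@np.array([0,0,n])
print(BO)
movep(B(.14),TB);print(st(sense()))
move_l(B(.040),feed=.12,until_force=12);print(st(sense()))
command_gripper(0.0,60);print(st(sense()),sense()["gripper_force"])
p,d=camera("scene");cv2.imwrite("pics/grasp.png",cv2.resize(p[140:260,280:450,::-1],None,fx=4.5,fy=4.5))
E
```

```text
[0.51101985 0.33876611 0.08520577]Traceback (most recent call last):
  File "<stdin>", line 5, in <module>
  File "h.py", line 20, in st
    def st(s):return s["time_s"],s["position"].round(4),s["finger_gap"].round(4),s["wrist_force"].round(1),s["joint_pos"].round(2)
                                                        ^^^^^^^^^^^^^^^^^^^^^
AttributeError: 'float' object has no attribute 'round'
```

```bash
sed -i 's/s\["finger_gap"\].round(4)/round(s["finger_gap"],4)/' h.py
python3 - <<'E'
from rig import *
from h import *
B=lambda n:BO+RB@np.array([0,0,n])
print(st(sense()))
print(move_l(B(.040),feed=.12,until_force=12));print(st(sense()))
command_gripper(0.0,60);print(st(sense()),sense()["gripper_force"])
p,d=camera("scene");cv2.imwrite("pics/grasp.png",cv2.resize(p[140:260,280:450,::-1],None,fx=4.5,fy=4.5))
E
```

```text
(1.3417, array([0.4447, 0.3193, 0.2072]), 0.0854, array([-0.3, -0.3, -0.2]), array([-0.91,  0.16,  0.09,  2.22,  0.68,  0.38,  0.47]))
False
(2.325, array([0.492 , 0.3329, 0.1196]), 0.0854, array([ 0.9, -1.3, -0.1]), array([-0.85,  0.38,  0.1 ,  2.19,  1.08,  0.22,  0.08]))
(2.9917, array([0.4918, 0.3329, 0.1201]), 0.0113, array([-2.3, -0.7,  3.8]), array([-0.85,  0.37,  0.09,  2.19,  1.08,  0.22,  0.08])) 59.47149217128754
```

View pics/grasp.png

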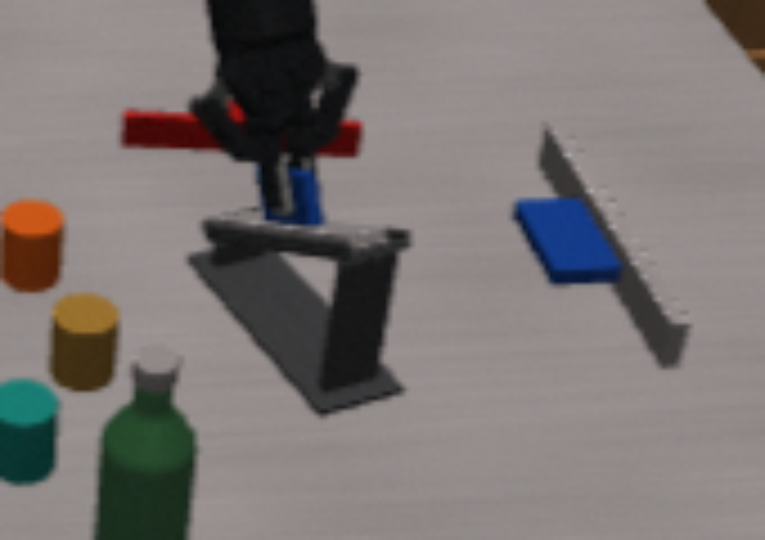

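The grip plate is held between the fingers (gap 11.3 mm, 59 N). Now I lift along the slope normal, level it and carry it over the marble.

Run:
```python
from rig import *
from h import *
B=lambda n:BO+RB@np.array([0,0,n])
command_gripper(0.0,100)
move_l(B(.12),feed=.1);print(st(sense()))
p0=sense()["position"];move_l([p0[0],p0[1],.27],feed=.2)
movep(mouth(0,.032,.25),DOWN);print(st(sense()))
move_l(mouth(0,.032,.09),feed=.15);sleep(.3);print(st(sense()))
for n in("scene","top"):
    p,d=camera(n);np.savez(f"{n}2.npz",p=p,d=d,**camera_params(n))
    r=(140,280,160,340) if n=="scene" else (120,250,230,380)
    cv2.imwrite(f"pics/{n}_h.png",cv2.resize(p[r[0]:r[1],r[2]:r[3],::-1],None,fx=4,fy=4))
```

```text
(4.2083, array([0.4537, 0.3201, 0.1882]), 0.0106, array([-1. , -0. , -4.5]), array([-0.74,  0.21, -0.09,  2.21,  0.81,  0.37,  0.35]))
(6.2083, array([ 0.5517, -0.0526,  0.2643]), 0.0108, array([ 0.7,  1.1, -3.8]), array([-0.12,  0.26,  0.17,  1.82, -0.05,  1.06,  1.91]))
(7.725, array([ 0.5521, -0.0542,  0.1055]), 0.0105, array([-1.2, -0.2, -5. ]), array([-0.09,  0.46,  0.14,  1.97, -0.09,  0.72,  1.95]))
```

View pics/scene_h.png

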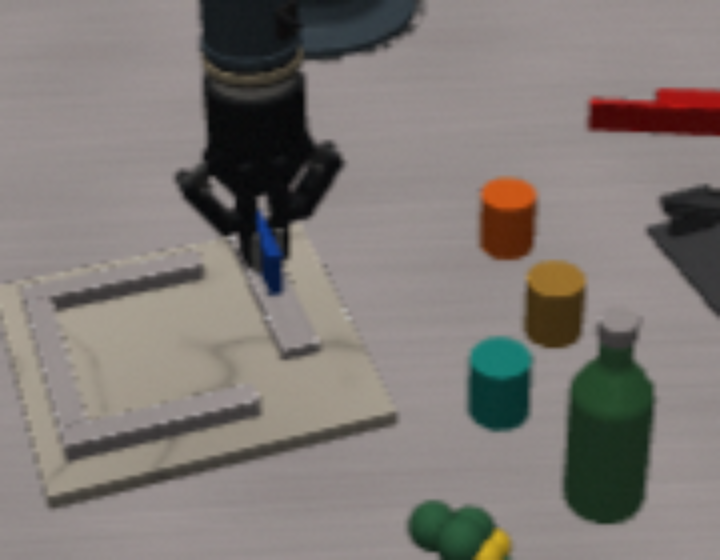

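View pics/top_h.png

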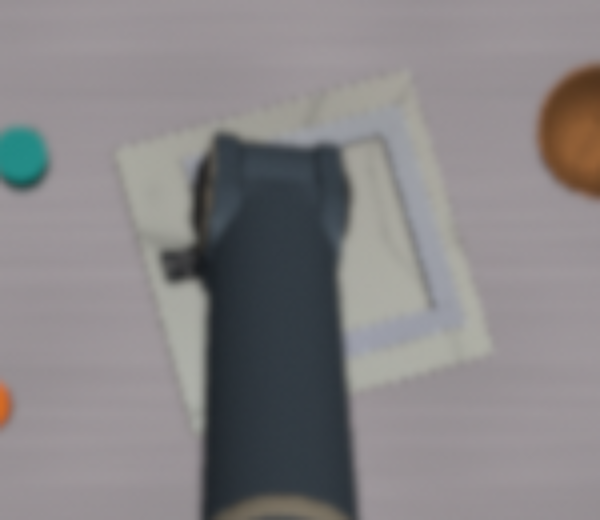

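The bar is held level over the marble; its far end shows in the scene crop at (284,357)–(322,347). The arm blocks the top view. I check the far end's position with those corners, then lower to contact.

Run:
```python
from rig import *
from h import *
c=load("scene2")
w=plane(c,[[160+284/4-.4,140+355/4-.4],[160+321/4-.4,140+346/4-.4]],.0755)
print("far corners mouth",((w-MO[:2])@RM[:2,:2]).round(4))
P=cloud(c)[215:232,222:243];k=(abs(P[...,2]-.0755)<.012)
Q=P[k];L=(Q-MO)@RM;print(len(Q),np.percentile(L,[2,50,98],axis=0).round(4))
if len(L)>30: print("pitch/roll fit",np.linalg.lstsq(np.c_[L[:,:2],np.ones(len(L))],L[:,2],rcond=None)[0])
r=move_l(mouth(0,.032,.036),feed=.03,until_force=6);print(r,st(sense()),((sense()["position"]-MO)@RM).round(4))
```

```text
far corners mouth [[0.1043 0.0164]
 [0.1038 0.0454]]
151 [[0.0359 0.0179 0.0506]
 [0.0706 0.0315 0.0573]
 [0.0978 0.0477 0.0604]]
pitch/roll fit [-0.02958952  0.00640676  0.05867218]
True (9.2, array([ 0.5518, -0.0541,  0.0588]), 0.0106, array([-1.1, -0.8,  4.5]), array([-0.08,  0.53,  0.13,  1.99, -0.11,  0.63,  1.96])) [-0.      0.032   0.0438]
```

Run:
```python
from rig import *
from h import *
move_l(mouth(0,.032,.047),feed=.1)
move_l(mouth(0,.019,.047),feed=.1)
r=move_l(mouth(0,.019,.038),feed=.02,until_force=8);print(r,((sense()["position"]-MO)@RM).round(4))
command_gripper(.05);sleep(.2);print(st(sense()))
q=(sense()["position"]-MO)@RM
move_l(mouth(q[0],q[1],.14),feed=.2)
movep([.56,.12,.25],DOWN);print(st(sense()))
for n in("scene","top"):
    p,d=camera(n);np.savez(f"{n}3.npz",p=p,d=d,**camera_params(n))
    r=(140,280,160,340) if n=="scene" else (120,250,230,380)
    cv2.imwrite(f"pics/{n}_r.png",cv2.resize(p[r[0]:r[1],r[2]:r[3],::-1],None,fx=4,fy=4,interpolation=cv2.INTER_CUBIC))
a,b=[cv2.imread(f"pics/{n}_r.png") for n in("scene","top")]
o=np.zeros((560,1320,3),np.uint8);o[:,:720]=a;o[:520,720:]=b;cv2.imwrite("pics/both.png",cv2.resize(o,(800,339),interpolation=cv2.INTER_AREA))
```

```text
True [0.0001 0.0193 0.0438]
(10.6917, array([ 0.554 , -0.0666,  0.0575]), 0.0499, array([-0.7, -0.2, -0. ]), array([-0.05,  0.54,  0.13,  1.98, -0.11,  0.64,  1.98]))
(12.175, array([0.5595, 0.118 , 0.2484]), 0.0501, array([-0.1, -1.3, -0.5]), array([-0.39,  0.31,  0.13,  1.8 , -0.04,  1.04,  1.6 ]))
```

View pics/both.png

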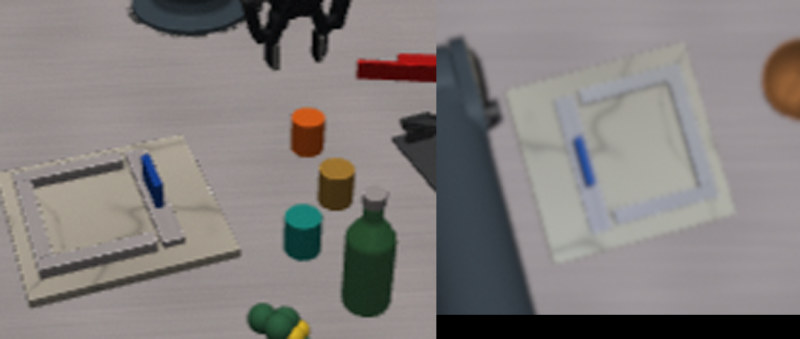

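The bar lies flat with a small gap to both frame ends and the top view is clear. I measure it now.

```bash
cat > bm.py <<'E'
from h import *
def barpose(n="top3"):
    c=load(n);S=4;up=cv2.resize(c["p"],None,fx=S,fy=S,interpolation=cv2.INTER_CUBIC).astype(int)
    v,u=np.mgrid[:up.shape[0],:up.shape[1]];k=np.c_[u.ravel(),v.ravel()]
    L=(plane(c,(k+.5)/S-.5,.025)-MO[:2])@RM[:2,:2]
    px=up.reshape(-1,3);m=(px[:,1]-px[:,2]<0)
    m&=(abs(L[:,0])<.118)&(L[:,1]<.06)&(L[:,1]>-.002)
    L=L[m];y0=np.median(L[:,1]);e=[]
    xs=np.arange(-.09,.09,.01);hi=[];lo=[]
    for x in xs:
        s=L[(abs(L[:,0]-x)<.005),1];hi.append(s.max());lo.append(s.min())
    hi=np.array(hi);k=abs(xs)>.04
    f=np.polyfit(xs[k],hi[k],1);print("outer edge slope",f[0],"y mid",f[1]-.015)
    s=L[abs(L[:,1]-f[1]+.015)<.008,0]
    print("x ends",s.min(),s.max(),"centre",(s.min()+s.max())/2);print((hi*1000).round(1).tolist())
if __name__=="__main__":
    barpose()
    c=load("scene3");P=cloud(c);hsv=cv2.cvtColor(c["p"],cv2.COLOR_RGB2HSV).astype(int)
    Q=((P-MO)@RM)[(abs(hsv[...,0]-110)<10)&(hsv[...,1]>130)];Q=Q[(abs(Q[:,0])<.07)&(abs(Q[:,1]-.02)<.03)]
    print("grip scene",np.percentile(Q,[2,50,98],axis=0).round(4))
E
python3 bm.py
```

```text
outer edge slope -0.005479318025631483 y mid 0.022920005832709478
x ends -0.10466688409643667 0.0969286164992429 centre -0.00386913379859688
[38.3, 38.6, 38.0, 38.1, 38.5, 38.1, 38.5, 39.0, 38.3, 38.3, 38.4, 38.3, 38.2, 38.3, 37.9, 37.4, 37.4, 37.5]
grip scene [[-0.0311  0.014   0.0169]
 [ 0.0077  0.0162  0.0438]
 [ 0.0328  0.0223  0.0538]]
```

```bash
cat > push.py <<'E'
from rig import *
from h import *
loc=lambda:((sense()["position"]-MO)@RM)
def push(x,F=8,y0=.085,approach=True):
    move_l(mouth(x,y0,.031),feed=.2)
    r=move_l(mouth(x,.025,.031),feed=.03,until_force=F)
    print("push",x,r,loc().round(4),sense()["wrist_force"].round(1))
    q=loc();move_l(mouth(x,q[1]+.012,.031),feed=.1)
    return q[1]+.012
E
python3 - <<'E'
from push import *
command_gripper(0,40)
movep(mouth(0.07,.085,.12),DOWN)
print(move_l(mouth(.07,.085,.031),feed=.1,until_force=8),loc().round(4))
y=push(.07);y=push(-.07,y0=y+.005);y=push(.07,y0=y);y=push(-.07,y0=y)
move_l(mouth(-.07,.09,.06),feed=.2)
movep([.56,.12,.25],DOWN);print(st(sense())[:4])
p,d=camera("top");np.savez("top4.npz",p=p,d=d,**camera_params("top"))
from bm import barpose;barpose("top4")
E
```

```text
False [0.0706 0.0849 0.0317]
push 0.07 True [0.0699 0.0351 0.0305] [-0.1 -0.2  0.5]
push -0.07 True [-0.0701  0.0336  0.0306] [-1.3  0.5 -0.1]
push 0.07 True [0.0694 0.0335 0.0307] [-0.1 -0.2  1.3]
push -0.07 True [-0.0697  0.0334  0.0306] [0.2 1.  1.4]
(23.0, array([0.5591, 0.118 , 0.2483]), -0.0002, array([-0.2,  0.7,  0.2]))
outer edge slope -0.00527831591167907 y mid 0.01589087309580628
x ends -0.10430204018901906 0.09738329885634564 centre -0.0034593706663367113
[31.7, 31.1, 31.2, 31.3, 30.9, 31.3, 30.7, 30.9, 30.6, 31.0, 31.1, 30.9, 30.8, 31.2, 30.4, 30.6, 30.5, 30.6]
```

Repeat pushes stop at the same place (TCP y 33.4–33.5 mm), so the bar is flush. Its centre is at y≈15.5 mm and x≈-3 mm, inside tolerance. Next is the weight.

Run:
```python
from push import *
command_gripper(.085)
c=[RM@np.array([[0,s,0],[s,0,0],[0,0,-1.]]) for s in(1,-1)]
W=np.array([.5547,.1787,0])
J=[inverse_kinematics(W+[0,0,.15],R) for R in c];print(J)
i=min((k for k in(0,1) if J[k] is not None),key=lambda k:abs(J[k][6]))
R=c[i];np.save("RW.npy",R)
movep(W+[0,0,.15],R)
print(move_l(W+[0,0,.040],feed=.12,until_force=10),st(sense()))
command_gripper(0,50);print(st(sense()),sense()["gripper_force"])
move_l(W+[0,0,.15],feed=.2);print(st(sense()))
movep(mouth(0,.066,.14),R);print(st(sense()))
move_l(mouth(0,.066,.0435),feed=.1);print(loc().round(4))
r=move_l(mouth(0,.047,.0435),feed=.025,until_force=4);print(r,loc().round(4),sense()["wrist_force"].round(1))
p,d=camera("scene");np.savez("scene5.npz",p=p,d=d,**camera_params("scene"));cv2.imwrite("pics/w.png",cv2.resize(p[140:280,160:340,::-1],None,fx=4,fy=4))
```

```text
[array([-0.73504585,  0.46142306,  0.46483996,  1.88542547, -0.26747347,
        0.85589183,  0.1330635 ]), array([ 0.20513057,  0.56569245, -0.80485833,  1.82985496,  0.49195561,
        0.95766885,  2.5955273 ])]
False (26.2333, array([0.5553, 0.1788, 0.0407]), 0.0851, array([ 0.8, -0.1,  0.1]), array([-0.67,  0.62,  0.38,  1.94, -0.36,  0.65,  0.21]))
(26.675, array([0.5551, 0.1789, 0.0408]), 0.0469, array([-1.1,  0.2,  5.5]), array([-0.67,  0.62,  0.38,  1.94, -0.36,  0.65,  0.21])) 51.623288465780206
(27.375, array([0.553 , 0.1785, 0.1483]), 0.0468, array([-0.6,  0.3, -7. ]), array([-0.74,  0.46,  0.47,  1.89, -0.27,  0.86,  0.13]))
(28.1917, array([ 0.5422, -0.0214,  0.1539]), 0.0466, array([ 0.2, -0. , -7.3]), array([-0.44,  0.4 ,  0.51,  1.98, -0.26,  0.83,  0.48]))
[0.0006 0.0658 0.0441]
True [-0.001   0.0523  0.0426] [-0.3  0.1 -7.1]
```

View pics/w.png

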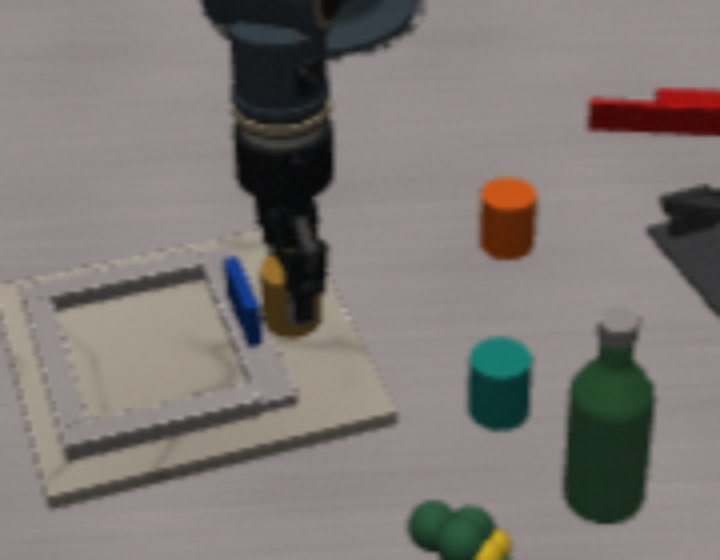

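The weight stands against the bar's outer side at its middle, beside the grip, and the bar is flush. I lower, release and check.

Run:
```python
from push import *
q=loc()
y=q[1]+.0005
print(move_l(mouth(q[0],y,.0365),feed=.02,until_force=5),loc().round(4))
command_gripper(.085);sleep(.2);print(loc().round(4))
q=loc();move_l(mouth(q[0],q[1],.16),feed=.15)
movep([.50,.25,.3],np.load("RW.npy"));print(st(sense())[:4])
for n in("top","scene"):
    p,d=camera(n);np.savez(n+"6.npz",p=p,d=d,**camera_params(n))
    c=load(n+"6");hsv=cv2.cvtColor(p,cv2.COLOR_RGB2HSV).astype(int);P=(cloud(c)-MO)@RM
    b=(abs(hsv[...,0]-20)<6)&(hsv[...,1]>110)&(np.hypot(P[...,0],P[...,1]-.055)<.05)
    if n=="scene":b&=hsv[...,2]>85
    u=np.argwhere(b)[:,::-1];print("weight",len(u),((plane(c,u,.070)-MO[:2])@RM[:2,:2]).mean(0))
from bm import barpose;barpose("top6")
p=load("top6")["p"];cv2.imwrite("pics/f.png",cv2.resize(p[120:250,150:380,::-1],None,fx=3.4,fy=3.4))
```

```text
True [-0.0022  0.0528  0.0409]
[-0.0034  0.0535  0.0396]
(32.9583, array([0.5003, 0.2482, 0.2993]), 0.085, array([ 0.8, -0.4, -0.4]))
weight 134 [-0.00227957  0.05613829]
weight 106 [-0.0004237  0.0518631]
outer edge slope -0.005389761794445153 y mid 0.015856919466123866
x ends -0.10370928805171863 0.09737603015629485 centre -0.003166628947711886
[31.5, 31.1, 31.2, 31.3, 31.0, 31.1, 30.5, 30.5, 27.9, 24.0, 25.8, 29.3, 30.2, 30.7, 30.7, 30.6, 30.7, 30.0]
```

View pics/f.png

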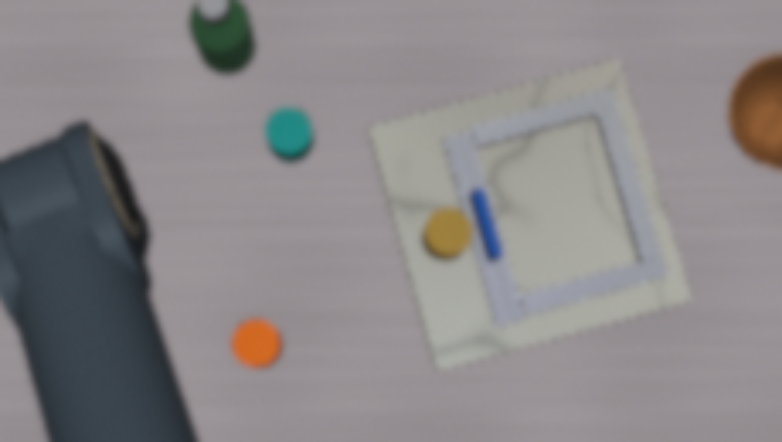

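The weight touches the bar's middle, averaging about y = 54 mm over the two views. The bar is flush, and bowl and bottle show no sign of being disturbed. I hand it in.

```bash
python3 -c "
from rig import *
print(finish_job())"
```

```text
the job is handed in; nothing more can be done
None
```

The job is handed in at about 33 s: by the last camera measurements the bar is released flush against both frame ends (about 3 mm off centre lengthwise) and the brass weight stands against its middle, but no verdict came back.

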